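Hang a slotted stop plate on a lane pin and load the lane

ROBOT

A 6-joint arm with a two-finger parallel gripper is mounted at the origin on a cart in front of the work surface, level with it; the furniture and walls round the work are solid. World frame = base frame: x ahead of the robot, y to its left, z up, the work surface at z = 0. Lengths are in m, angles in rad, forces in N, time in s.
With the tool pointing down it reaches from about 0.225 to 0.875 m from the base axis. Payload 3.4 kg.
Tool frame: the origin (TCP) lies midway between the tips of the shut fingers; the grasp point (between the pads) lies 19 mm behind it (robot.grasp_offset is the distance from the TCP to the grasp point, in m); z points along the fingers, y is the line along which they close (so a half turn about z gives the same grasp; the last joint's range is limited). The gripper opens to 85 mm and grips with 20 to 120 N. Pads are 22 mm wide; open, the fingers measure 114 mm over their backs; the gripper's body (76 mm by 85 mm) begins 54 mm behind the grasp point. The pads swing forward as they close: fully open they stand 13 mm farther back than shut.
Start: joints at [1.063, 0.276, 1.505, -0, 1.361, -0.121], TCP at [0.217, 0.533, 0.231] pointing down, gripper open.
Joint ranges: [-2.89, 2.89], [-0.75, 2.08], [0.22, 2.7], [-1.18, 4.32], [0.11, 2.71], [-2.7, 2.7]. Speed limits (rad/s): [2.57, 2.57, 3.14, 3.14, 3.14, 3.14].

INTERFACE

Orientations are given as a unit quaternion [w, x, y, z].
In Python, from plant import robot, viewer gives the robot as it stands. The module is installed in compiled form; this text tells all that it offers.
- The arm moves only by the shell command python3 -m pendant 'ROWS' [OPENING] [FORCE]. ROWS is JSON, a list of rows, each a list of 2 entries, a list of its own where there are three numbers: the shift along the tool's x, y, z in m, then the turn, a rotation vector about the tool's x, y, z in rad. A call has 1 to 20 rows; each row is the pose to reach, as a shift and turn from the pose commanded when the call began, along the tool's axes at that moment; what a row does not reach only later rows make up. A row lasts 1/10 s, in which the tool goes at most 50 mm and 8.59 degrees, less where a joint would pass 70% of its speed; a pose out of reach is approached as far as the arm can. A call with a gripper value outside its range is refused whole. OPENING is the closure in counts, from 0 (fully open) to 255 (shut), set as the call begins (- or left out, the last holds). The fingers move at their own pace and stop on an object; FORCE is the grip in N (left out, the last holds). Time passes only in rows, so rows that repeat a pose let the fingers close. It gives the time, the measured TCP pose, the force, the opening and the grip force at its end, in the units of the state.
- robot.observe(): the state, without advancing time (a new reading comes with each control period).
- viewer.read_camera(name): name is "scene" or "top" or "wrist"; returns the picture (384x512x3 uint8, red, green, blue); there is no depth.
- viewer.camera_model(name): a dict with "fx", "fy", "cx", "cy" (pixels), "R" (3x3) and "t" (3): a world point X has camera coordinates R X + t. Camera axes: x right, y down, z forward; pixel columns grow to the right and rows downward; lengths in m; the calibration is good to about 2 mm. A picture is of the moment at which its call begins: read the wrist's pose just before it. camera_model takes no time and is no camera call; for the wrist camera it gives the pose at the moment of the call.
- robot.close_job(): hands the job in; it is judged then, once.
The state is a dict: "clock": time; "q": joint angles; "qd": joint speeds; "joint_torque": joint torques, N m; "position": TCP position; "tcp_rot": TCP orientation; "wrist_force": force on the tool from outside, world axes, zero at the start; "wrist_torque": the same for the moment, N m; "gripper_width": finger opening in m; "gripper_force": force on a finger pad.
Only numpy, scipy, OpenCV 4.12 (cv2) and the standard library are available. Lean on these libraries where they do the work, as an engineer would, in place of code of your own. Each camera call takes 0.05 s, during which the arm holds its last target. There are 200 camera calls.

TASK

Fit the yellow stop plate to the sloped lane: with its upright fence uphill, slide its side slot sideways under the head of the lane's pin, let it down until the pin sits fully in the slot's top pocket, flat on the deck, and let go. Then set the reel upright on the deck between the blue rails, half-way along them or higher, and let it slide down to rest upright against the plate's fence. Leave the mug, the spray can and the tape measure where they stand.

Things in the scene. Friction and masses are not known exactly. Their poses are not given: they have to be found in the camera images.
- deck: Fixed sloped pale grey deck of a flow lane on grey legs, 310 x 130 mm, rising 30 degrees away from the robot. Origin on its face at the pin's foot; x up the slope, y across to the left, z square out of the face. Spans x -115 to 195, y +-65 mm. The face is smooth (friction about 0.3): things slide down it by themselves, the stop plate too unless the pin holds it.
- pin_head (a point): Top centre of the steel pin that stands square on the deck, axes as the deck. Neck 10 mm diameter, red head 24 mm diameter from 16 to 23 mm above the deck face, so 16 mm is free below the head. No rails beside the pin.
- rails_mid (a point): Point on the deck face mid-way along the lane's two blue rails, 137.5 mm up the slope from the pin, axes as the deck. Rails 18 mm high, 115 mm long (+-57.5 mm along x from here), 80 mm apart inside.
- stop_grip (a point): Centre of the black grip block (38 x 36 x 40 mm in x, y, z) on the loose yellow stop plate (6 mm thick, 0.2 to 0.4 kg), 26 mm above the plate's underside. x to the fence, y left, z up. Hung, it is at deck (-55, 0, 26) mm with x up the slope. It starts flat on the bench beside the lane, block up, fence towards world +x within 30 degrees.
- stop_plate: The stop plate. Origin: on its underside, where the pin's axis passes when hung; axes as stop_grip, whose point is at (-55, 0, 26) mm. Plate x -95 to 45, y +-35 mm (lip side to y 26). Fence 34 mm high, outer face x 45. L-slot: channel along y, x -26 to -6, open at the +y side, then a pocket y +-8 mm up to x = 5; a lip x -6 to 5 closes the pocket's +y side.
- reel_center (a point): Centre of the loose reel of hemp (tan drum, red end flanges), a solid upright cylinder 61 mm in diameter and 56 mm high, 0.1 kg; z is its axis; underside 28 mm below. It stands on the bench on the other side of the lane. At rest against the hung plate it is at about deck (76, 0, 28) mm.
- reel: The same reel: origin at the centre of its underside.
- mug: Grey mug, 85 mm wide, 88 mm high, to be left alone; origin at its underside.
- spray_can: Green spray can, 65 mm diameter, 196 mm high, to be left alone; origin at the centre of its underside.
- tape_measure: Yellow tape measure, 68 x 72 x 34 mm, to be left alone; origin at the centre of its underside.
Things that resemble listed ones, but are neither listed nor needed, are in the scene too. Of the things that look like the reel, take the one that is farthest to the robot's right at the start.

How it is judged:
By the outcome, as a careful person would: the job done as asked, in the order asked, and still so for the second after the job is handed in, with the robot touching nothing.
It also fails if it takes over 66 s, if anything falls off the work surface, if the arm or the gripper's body presses on something with over 40 N, if the wrist force passes 120 N, or if a joint passes its speed limit or range.

## Working session

There is one attempt and no reset: what is moved stays moved. The work goes in short steps, Python scripts to look and compute and a shell command to move; the robot and the scene stay as the last step left them, time stands still between calls to the robot, and variables do not carry over. Pictures are saved under pics/ and viewed, at most 10 in all, crops included, and the job is handed in when it is done.

```bash
mkdir -p pics
python3 - <<'E'
from plant import robot, viewer
import cv2,numpy as np
a=viewer.read_camera("scene");b=viewer.read_camera("top")
for n,i in(("scene",a),("top",b)):
    cv2.imwrite(f"pics/{n}0.png",cv2.resize(i[:,:,::-1],(800,600),interpolation=cv2.INTER_CUBIC))
    np.save(f"{n}0.npy",i); m=viewer.camera_model(n); print(n,m)
s=robot.observe();print(s)
E
```

```text
scene {'fx': 409.5024305338751, 'fy': 409.5024305338751, 'cx': 257.0826527265269, 'cy': 183.35928156442608, 'R': array([[ 0.55445839, -0.83207337, -0.01515888],
       [-0.60900686, -0.39326756, -0.68880423],
       [ 0.56717416,  0.39114515, -0.72478889]]), 't': array([-0.24950989,  0.46613847,  1.25492047])}
top {'fx': 362.9135595933274, 'fy': 362.9135595933274, 'cx': 255.05648232473112, 'cy': 200.34233469323172, 'R': array([[ 0.02656271, -0.99953673,  0.01485728],
       [-0.98176682, -0.02888318, -0.18788205],
       [ 0.18822413, -0.00959573, -0.98207922]]), 't': array([0.06456322, 0.55983108, 1.05265164])}
{'clock': 0.1, 'q': array([ 1.06301445e+00,  2.76490756e-01,  1.50599289e+00,  3.46446783e-06,
        1.36070999e+00, -1.21006781e-01]), 'qd': array([-0.00083224, -0.00221179, -0.00132533,  0.00156543,  0.00109515,
        0.00100615]), 'joint_torque': array([ 2.67488140e-03, -4.17694616e+01, -2.46405315e+01, -4.43292229e-04,
        5.77058803e-03,  6.03253238e-05]), 'position': array([0.21666907, 0.53210766, 0.23055504]), 'tcp_rot': array([-2.49155195e-04,  1.92184684e-01,  9.81358449e-01, -7.60730489e-04]), 'wrist_force': array([0.65662199, 0.57728488, 0.49445799]), 'wrist_torque': array([0.02299411, 0.08081791, 0.01390847]), 'gripper_force': 0.0, 'gripper_width': 0.08499742146338894}
```

View pics/scene0.png

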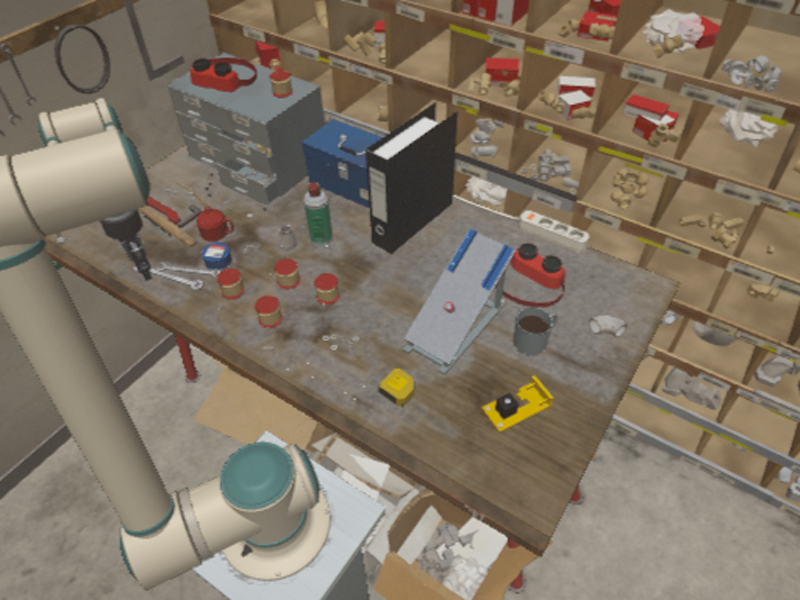

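View pics/top0.png

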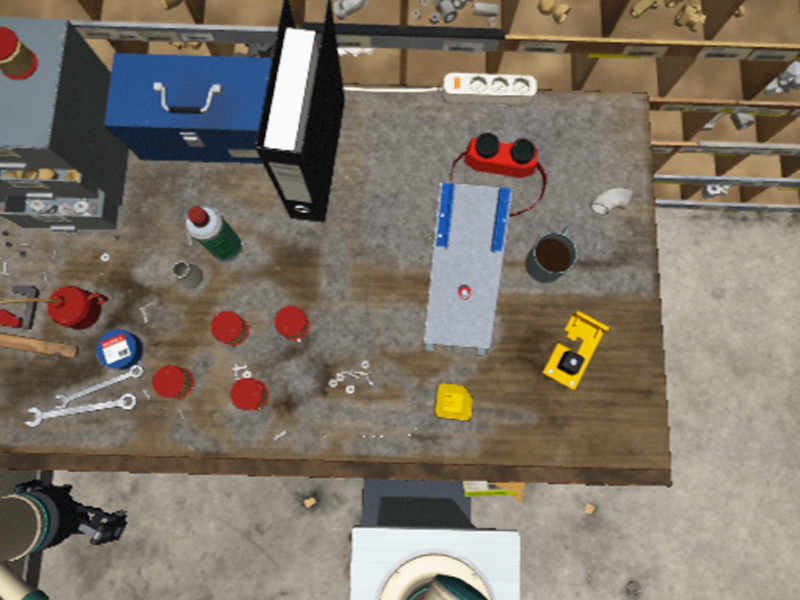

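The scene view shows the lane in the middle with the red pin head at (448,307), the stop plate at (518,403), and four reels at left. In the top view the pin head is at (464,292), the plate at (575,350) with its black block at (572,362), and the rightmost reel at (291,322).

```bash
cat > h.py <<'E'
import numpy as np,cv2
from scipy.spatial.transform import Rotation as Rn
def ray(m,u,v):
    R=np.array(m["R"]);t=np.array(m["t"])
    d=R.T@np.array([(u-m["cx"])/m["fx"],(v-m["cy"])/m["fy"],1.]);return -R.T@t,d/np.linalg.norm(d)
def plane(m,p,z,n=(0,0,1),p0=None):
    c,d=ray(m,*p);n=np.array(n,float);p0=np.array([0,0,z]) if p0 is None else p0
    return c+d*((p0-c)@n)/(d@n)
def tri(l):
    A=np.zeros((3,3));b=np.zeros(3)
    for m,p in l:
        c,d=ray(m,*p);P=np.eye(3)-np.outer(d,d);A+=P;b+=P@c
    X=np.linalg.solve(A,b)
    return X,[np.linalg.norm(np.cross(X-ray(m,*p)[0],ray(m,*p)[1])) for m,p in l]
def proj(m,X):
    c=np.array(m["R"])@X+np.array(m["t"]);return np.array([m["cx"]+m["fx"]*c[0]/c[2],m["cy"]+m["fy"]*c[1]/c[2]])
def mask(i,col,roi=None):
    h=cv2.cvtColor(i,cv2.COLOR_RGB2HSV);H,S,V=[h[...,k].astype(int) for k in range(3)]
    m={'red':((H<8)|(H>172))&(S>130)&(V>70),'blue':(H>100)&(H<125)&(S>140)&(V>60),
       'yel':(H>19)&(H<33)&(S>170)&(V>90),'blk':(V<60)}[col].astype(np.uint8)
    if roi is not None:
        k=np.zeros_like(m);x0,y0,x1,y1=roi;k[y0:y1,x0:x1]=1;m=m*k
    return m
def blobs(m,amin=8):
    cs,_=cv2.findContours(m,cv2.RETR_EXTERNAL,cv2.CHAIN_APPROX_NONE);o=[]
    n,l,st,ce=cv2.connectedComponentsWithStats(m)
    return [(st[k,4],ce[k].round(2),st[k,:4]) for k in range(1,n) if st[k,4]>=amin]
E
python3 - <<'E'
from h import *
from plant import viewer
T=viewer.camera_model("top");S=viewer.camera_model("scene")
t=np.load("top0.npy");s=np.load("scene0.npy");k=.64
def r(a,b,c,d):return[int(x*k) for x in(a,b,c,d)]
pt=blobs(mask(t,'red',r(450,278,480,305)));ps=blobs(mask(s,'red',r(438,295,460,320)));print(pt,ps)
pin,e=tri([(T,pt[0][1]),(S,ps[0][1])]);print("pin head",pin,e)
print("rails top",blobs(mask(t,'blue',r(425,170,520,260))),blobs(mask(s,'blue',r(440,220,530,300))))
y=mask(t,'yel',r(530,300,620,400));print("plate",blobs(y))
c=max(cv2.findContours(y,0,1)[0],key=cv2.contourArea)
rc=cv2.minAreaRect(c);print(rc,[plane(T,p,.006)[:2].round(4) for p in cv2.boxPoints(rc)])
b=blobs(mask(t,'blk',r(550,340,600,385)));bs=blobs(mask(s,'blk',r(490,385,525,420)));print("blk",b,bs,[plane(T,x[1],.044) for x in b],[plane(S,x[1],.04) for x in bs])
rr=blobs(mask(t,'red',r(150,300,320,420)),100);print([ (x[1],plane(T,x[1],.054)[:2].round(4)) for x in rr])
for roi in((425,170,475,260),(475,170,520,260)):
    cc=max(cv2.findContours(mask(t,'blue',r(*roi)),0,1)[0],key=cv2.contourArea);q=cv2.minAreaRect(cc);print(cv2.boxPoints(q).round(1).tolist())
E
```

```text
[(np.int32(15), array([296.8 , 185.13]), array([294, 183,   7,   6], dtype=int32))] []Traceback (most recent call last):
  File "<stdin>", line 7, in <module>
IndexError: list index out of range
```

```bash
sed -i "s/(S>130)&(V>70)/(S>85)\&(V>70)/" h.py
python3 - <<'E'
from h import *
from plant import viewer
T=viewer.camera_model("top");S=viewer.camera_model("scene")
t=np.load("top0.npy");s=np.load("scene0.npy");k=.64
def r(a,b,c,d):return[int(x*k) for x in(a,b,c,d)]
pt=blobs(mask(t,'red',r(450,278,480,305)));ps=blobs(mask(s,'red',r(438,295,460,320)),3);print(pt,ps)
try:
  pin,e=tri([(T,np.array([464,292])*k),(S,np.array([448.5,306.5])*k)]);print("pin head eye",pin,e)
  pin,e=tri([(T,pt[0][1]),(S,ps[0][1])]);print("pin head",pin,e)
except Exception as x: print(x)
print("rails top",blobs(mask(t,'blue',r(425,170,520,260))),blobs(mask(s,'blue',r(440,220,530,300))))
y=mask(t,'yel',r(530,300,620,400));print("plate",blobs(y))
c=max(cv2.findContours(y,0,1)[0],key=cv2.contourArea)
rc=cv2.minAreaRect(c);print(rc,[plane(T,p,.006)[:2].round(4) for p in cv2.boxPoints(rc)])
b=blobs(mask(t,'blk',r(550,340,600,385)));bs=blobs(mask(s,'blk',r(490,385,525,420)));print("blk",b,bs,[plane(T,x[1],.044) for x in b],[plane(S,x[1],.04) for x in bs])
rr=blobs(mask(t,'red',r(150,300,320,420)),100);print([ (x[1],plane(T,x[1],.054)[:2].round(4)) for x in rr])
for roi in((425,170,475,260),(475,170,520,260)):
    cc=max(cv2.findContours(mask(t,'blue',r(*roi)),0,1)[0],key=cv2.contourArea);q=cv2.minAreaRect(cc);print(cv2.boxPoints(q).round(1).tolist())
# deck corners: top px (440,184),(511,188),(425,348),(491,354) full-res*k
for a,bb in(((425,347),(407,347)),((491,354),(447,366))):
    print("deck corner",tri([(T,np.array(a)*k),(S,np.array(bb)*k)]))
E
```

```text
[(np.int32(28), array([296.46, 185.96]), array([293, 183,   9,   9], dtype=int32))] [(np.int32(10), array([287.7, 196. ]), array([285, 193,   5,   6], dtype=int32))]
pin head eye [ 0.59021308 -0.04003647  0.10997552] [np.float64(7.182897939810989e-05), np.float64(7.182897939796055e-05)]
pin head [ 0.59439519 -0.03961513  0.10627898] [np.float64(0.0007421374684739511), np.float64(0.0007421374684739167)]
rails top [(np.int32(269), array([284.57, 136.64]), array([279, 117,  11,  42], dtype=int32)), (np.int32(256), array([319.89, 140.02]), array([315, 120,  11,  41], dtype=int32))] [(np.int32(71), array([295.52, 159.01]), array([287, 147,  17,  26], dtype=int32)), (np.int32(91), array([318.4, 171.4]), array([311, 159,  16,  26], dtype=int32)), (np.int32(8), array([318.25, 165.5 ]), array([316, 162,   5,   8], dtype=int32))]
plate [(np.int32(839), array([368.39, 221.89]), array([347, 199,  43,  51], dtype=int32))]
((367.4353332519531, 223.3281707763672), (25.338417053222656, 46.96303939819336), 29.577838897705078) [array([ 0.4568, -0.204 ]), array([ 0.5894, -0.281 ]), array([ 0.5508, -0.3
[... 378 characters left out ...]
.05]), array([0.5211, 0.4095])), (array([109.05, 243.9 ]), array([0.4138, 0.5081])), (array([158.43, 251.83]), array([0.3946, 0.361 ]))]
[[278.6000061035156, 157.3000030517578], [283.20001220703125, 116.5999984741211], [290.1000061035156, 117.30000305175781], [285.5, 158.10000610351562]]
[[313.8999938964844, 159.8000030517578], [319.6000061035156, 119.5], [325.8999938964844, 120.4000015258789], [320.20001220703125, 160.6999969482422]]
deck corner (array([0.50085945, 0.02234641, 0.00838056]), [np.float64(0.0034049458561220343), np.float64(0.00340494585612209)])
deck corner (array([ 0.48398433, -0.10185646,  0.04388462]), [np.float64(0.00031341013721469693), np.float64(0.0003134101372145848)])
```

```bash
cat >> h.py <<'E'
def go(P,R,s):
    "world target -> shift, turn in current tool axes"
    w,x,y,z=s["tcp_rot"];R0=Rn.from_quat([x,y,z,w])
    print("shift",R0.inv().apply(np.array(P)-s["position"]).round(4),"turn",(R0.inv()*Rn.from_matrix(R)).as_rotvec().round(4))
def toolR(ax,n):
    "tool x = -ax, tool z = -n"
    ax=np.array(ax,float);n=np.array(n,float);return np.column_stack([-ax,np.cross(n,ax),-n])
E
python3 - <<'E'
from h import *
from plant import robot,viewer
s=robot.observe();a=np.radians(-30)
go([.46,-.25,.24],toolR([np.cos(a),np.sin(a),0],[0,0,1]),s)
m=viewer.camera_model("wrist");w,x,y,z=s["tcp_rot"];R0=Rn.from_quat([x,y,z,w])
print("cam in tool",R0.inv().apply(-np.array(m["R"]).T@m["t"]-s["position"]), (np.array(m["R"])@R0.as_matrix()).round(3))
# deck yaw
T=viewer.camera_model("top");p0=np.array([.593,-.04,.108])
y=0
for _ in range(5):
    ax=np.array([np.cos(y)*.866,np.sin(y)*.866,.5]);n=np.array([-np.cos(y)*.5,-np.sin(y)*.5,.866])
    L=[[plane(T,p,0,n,p0) for p in q] for q in (((278.6,157.3),(283.2,116.6)),((285.5,158.1),(290.1,117.3)),((313.9,159.8),(319.6,119.5)),((320.2,160.7),(325.9,120.4)))]
    d=[np.arctan2((b-a)[1],(b-a)[0]) for a,b in L];y=np.mean(d)
print(np.degrees(d),np.degrees(y)); ly=np.cross(n,ax)
print("rel pin xy:",[[((a-p0)@ax).round(4),((a-p0)@ly).round(4)] for q in L for a in q])
E
```

```text
shift [-0.5204 -0.6326 -0.0085] turn [-1.600e-03 -1.000e-04  1.368e-01]
cam in tool [ 0.07248321  0.00041834 -0.1425703 ] [[-0.001  1.     0.001]
 [-0.96  -0.001 -0.281]
 [-0.281 -0.001  0.96 ]]
[-3.9110994  -3.47805934 -3.62402981 -3.24332374] -3.564128075367031
rel pin xy: [[np.float64(0.0801), np.float64(0.0619)], [np.float64(0.1941), np.float64(0.0613)], [np.float64(0.0796), np.float64(0.0422)], [np.float64(0.1938), np.float64(0.0423)], [np.float64(0.0821), np.float64(-0.0386)], [np.float64(0.195), np.float64(-0.0387)], [np.float64(0.0811), np.float64(-0.0567)], [np.float64(0.1941), np.float64(-0.0562)]]
```

```bash
R='[[-0.52,-0.633,-0.01],[0,0,0.137]]'; python3 -m pendant '[[[-0.52,-0.633,-0.01],[0,0,0.137]],[[-0.52,-0.633,-0.01],[0,0,0.137]],[[-0.52,-0.633,-0.01],[0,0,0.137]],[[-0.52,-0.633,-0.01],[0,0,0.137]],[[-0.52,-0.633,-0.01],[0,0,0.137]],[[-0.52,-0.633,-0.01],[0,0,0.137]],[[-0.52,-0.633,-0.01],[0,0,0.137]],[[-0.52,-0.633,-0.01],[0,0,0.137]],[[-0.52,-0.633,-0.01],[0,0,0.137]],[[-0.52,-0.633,-0.01],[0,0,0.137]],[[-0.52,-0.633,-0.01],[0,0,0.137]],[[-0.52,-0.633,-0.01],[0,0,0.137]],[[-0.52,-0.633,-0.01],[0,0,0.137]],[[-0.52,-0.633,-0.01],[0,0,0.137]],[[-0.52,-0.633,-0.01],[0,0,0.137]],[[-0.52,-0.633,-0.01],[0,0,0.137]],[[-0.52,-0.633,-0.01],[0,0,0.137]],[[-0.52,-0.633,-0.01],[0,0,0.137]],[[-0.52,-0.633,-0.01],[0,0,0.137]],[[-0.52,-0.633,-0.01],[0,0,0.137]]]' 0 60
python3 - <<'E'
from h import *
from plant import robot,viewer
m=viewer.camera_model("wrist");i=viewer.read_camera("wrist");np.save("w1.npy",i)
print(m);cv2.imwrite("pics/w1.png",cv2.resize(i[:,:,::-1],(800,600)));print(robot.observe()["position"],robot.observe()["q"])
E
```

```text
clock: 2.1
position: [0.459, -0.248, 0.2412]
tcp_rot: [-0.001, 0.258, 0.966, 0.001]
wrist_force: [-0.7, 0.0, -0.0]
gripper_width: 0.0857
gripper_force: 0.0
{'fx': 302.5074146419961, 'fy': 302.5074146419961, 'cx': 256.5664032934797, 'cy': 191.44927584630668, 'R': array([[ 4.99896200e-01,  8.66085318e-01, -1.09645575e-04],
       [ 8.31527439e-01, -4.79914309e-01,  2.79721957e-01],
       [ 2.42210460e-01, -1.39923117e-01, -9.60081046e-01]]), 't': array([-0.01473114, -0.53863635,  0.24288797])}
[ 0.45917967 -0.24795847  0.24137014] [-6.28919807e-01  1.90342524e-01  1.59647622e+00  5.82454698e-04
  1.35563458e+00 -1.67769789e+00]
```

View pics/w1.png

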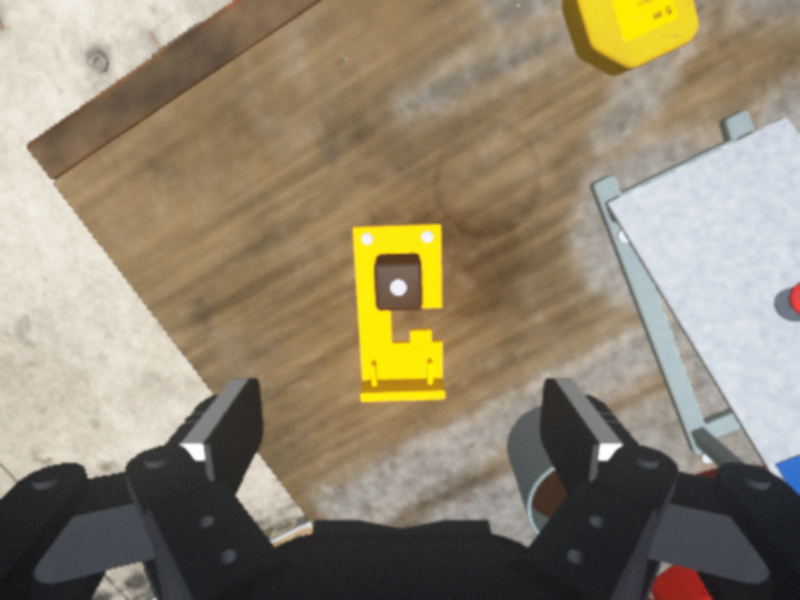

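Run:
```python
from h import *
from plant import robot,viewer
m=viewer.camera_model("wrist");i=np.load("w1.npy");s=robot.observe()
y=mask(i,'yel',[200,130,300,262]);rows=range(150,238,4)
def col(r,f): return f(np.flatnonzero(y[r]))
L=np.array([[np.flatnonzero(y[r])[0]-.5,r] for r in rows])
P=np.array([plane(m,p,.006)[:2] for p in L]);d=np.linalg.svd(P-P.mean(0))[2][0];d*=np.sign(d[0]);yaw=np.arctan2(d[1],d[0]);print("yaw",np.degrees(yaw))
Rr=np.array([[np.flatnonzero(y[r])[-1]+.5,r] for r in range(150,195,4)]);Q=np.array([plane(m,p,.006)[:2] for p in Rr])
ly=np.array([-d[1],d[0]]);print("y edges",(P@ly).mean(),(Q@ly).mean(),((P@ly).mean()+(Q@ly).mean())/2)
c0=np.flatnonzero(y[:,255])[0]-.5;tail=plane(m,(255,c0),.006)[:2]@d
g=cv2.cvtColor(i,cv2.COLOR_RGB2HSV);w=np.zeros(y.shape,np.uint8);w[175:195,245:266]=((g[...,1]<60)&(g[...,2]>140))[175:195,245:266]
b=blobs(w,3);print(b);dot=plane(m,b[0][1],.046)[:2]
print("dot",dot,"dot along",dot@d,dot@ly,"tail+40",tail+.04)
t=(tail+.04)*d+ly*((P@ly).mean()+(Q@ly).mean())/2;print(t)
go([*dot,.013],toolR([*d,0],[0,0,1]),s)
```

```text
yaw -28.175871118143696
y edges -0.04021611151194482 0.030932936955843066 -0.0046415872780508766
[(np.int32(112), array([254.5, 183.5]), array([249, 178,  12,  12], dtype=int32))]
dot [ 0.47247531 -0.25842172] dot along 0.5385095712888045 -0.004706165011881258 tail+40 0.5376386512083061
[ 0.47173809 -0.25795356]
shift [-0.0169 -0.0026  0.2284] turn [ 0.0007 -0.0008 -0.0304]
```

```bash
python3 -m pendant '[[[-0.017,-0.003,0.04],[0,0,-0.03]],[[-0.017,-0.003,0.08],[0,0,-0.03]],[[-0.017,-0.003,0.12],[0,0,-0.03]],[[-0.017,-0.003,0.15],[0,0,-0.03]],[[-0.017,-0.003,0.18],[0,0,-0.03]],[[-0.017,-0.003,0.2],[0,0,-0.03]],[[-0.017,-0.003,0.215],[0,0,-0.03]],[[-0.017,-0.003,0.225],[0,0,-0.03]],[[-0.017,-0.003,0.228],[0,0,-0.03]],[[-0.017,-0.003,0.228],[0,0,-0.03]],[[-0.017,-0.003,0.228],[0,0,-0.03]],[[-0.017,-0.003,0.228],[0,0,-0.03]]]' 0 60 && python3 -m pendant '[[[0,0,0],[0,0,0]],[[0,0,0],[0,0,0]],[[0,0,0],[0,0,0]],[[0,0,0],[0,0,0]],[[0,0,0],[0,0,0]],[[0,0,0],[0,0,0]],[[0,0,0],[0,0,0]],[[0,0,0],[0,0,0]],[[0,0,0],[0,0,0]],[[0,0,0],[0,0,0]]]' 255 80
```

```text
clock: 3.35
position: [0.4736, -0.2613, 0.0142]
tcp_rot: [0.001, 0.244, 0.97, -0.0]
wrist_force: [-0.1, 0.1, 0.4]
gripper_width: 0.0851
gripper_force: 0.0
clock: 4.35
position: [0.4733, -0.261, 0.0138]
tcp_rot: [0.0, 0.244, 0.97, 0.0]
wrist_force: [0.1, 0.2, 5.4]
gripper_width: 0.0348
gripper_force: 81.1
```

```bash
python3 -m pendant '[[[0,0,-0.03],[0,0,0]],[[0,0,-0.07],[0,0,0]],[[0,0,-0.11],[0,0,0]],[[0,0,-0.15],[0,0,0]],[[0,0,-0.18],[0,0,0]],[[0,0,-0.18],[0,0,0]]]'
cat > deck.py <<'E'
from h import *
yaw=np.radians(-3.56);head=np.array([.592,-.0385,.108])
ax=np.array([np.cos(yaw)*.866025,np.sin(yaw)*.866025,.5]);n=np.array([-np.cos(yaw)*.5,-np.sin(yaw)*.5,.866025]);ly=np.cross(n,ax)
D=np.column_stack([ax,ly,n]);O=head-.023*n
def W(x,y,z):return O+D@np.array([x,y,z])/1000
def dk(X):return D.T@(np.array(X)-O)*1000
TR=toolR(ax,n)
E
python3 - <<'E'
from deck import *
from plant import robot,viewer
s=robot.observe();print(s["position"],W(-37,-80,64)); go(W(-37,-80,64),TR,s)
T=viewer.camera_model("top");print("mug",plane(T,np.array([553,254])*.64,.088))
E
```

```text
clock: 4.95
position: [0.4748, -0.2625, 0.1968]
tcp_rot: [0.004, 0.244, 0.97, -0.002]
wrist_force: [-0.1, -1.2, -3.9]
gripper_width: 0.0351
gripper_force: 81.2
[ 0.47480876 -0.26247566  0.19684484] [ 0.53459097 -0.11508298  0.12500702]
shift [0.0178 0.1582 0.0715] turn [-0.1159 -0.5079 -0.4208]
mug [ 0.67587345 -0.21470894  0.088     ]
```

```bash
python3 -m pendant '[[[0.006,0.05,0.0],[-0.03,-0.127,-0.105]],[[0.009,0.08,0.0],[-0.058,-0.254,-0.21]],[[0.014,0.12,0],[-0.087,-0.381,-0.315]],[[0.018,0.158,0.02],[-0.116,-0.508,-0.42]],[[0.018,0.158,0.04],[-0.116,-0.508,-0.42]],[[0.018,0.158,0.06],[-0.116,-0.508,-0.42]],[[0.018,0.158,0.0715],[-0.116,-0.508,-0.42]],[[0.018,0.158,0.0715],[-0.116,-0.508,-0.42]],[[0.018,0.158,0.0715],[-0.116,-0.508,-0.42]],[[0.018,0.158,0.0715],[-0.116,-0.508,-0.42]],[[0.018,0.158,0.0715],[-0.116,-0.508,-0.42]]]'
python3 - <<'E'
from deck import *
from plant import robot,viewer
m=viewer.camera_model("wrist");s=robot.observe();i=viewer.read_camera("wrist");np.save("w2.npy",i);np.save("w2m.npy",m,allow_pickle=True)
cv2.imwrite("pics/w2.png",cv2.resize(i[:,:,::-1],(800,600)));print(dk(s["position"]));go(W(-37,-80,64),TR,s)
E
```

```text
clock: 6.05
position: [0.5324, -0.1136, 0.1223]
tcp_rot: [0.256, 0.031, 0.966, -0.006]
wrist_force: [0.1, -0.9, -2.2]
gripper_width: 0.035
gripper_force: 81.7
[-40.34143414 -78.62990263  62.84452839]
shift [-0.0033 -0.0014 -0.0012] turn [ 0.0034 -0.0056 -0.0028]
```

View pics/w2.png

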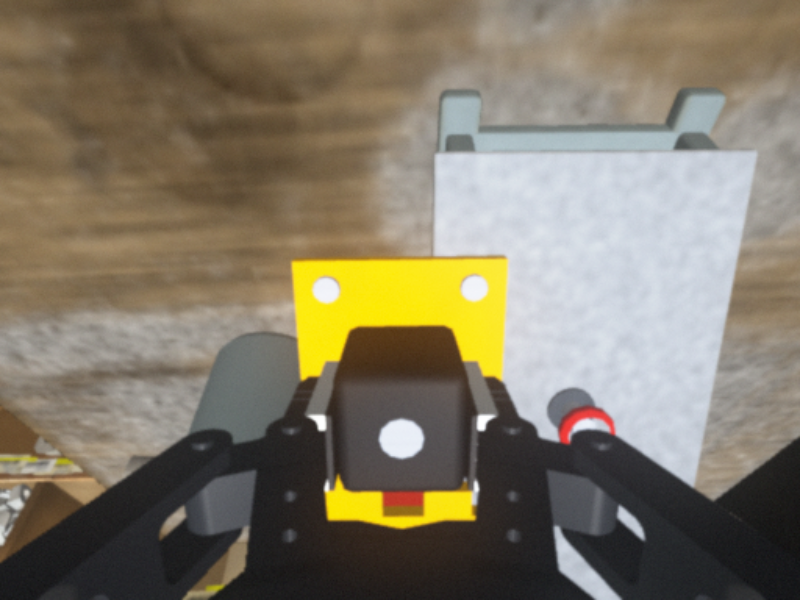

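The view shows the held plate, its tail corners at (291,261) and (508,257). The deck's lower corners are at (434,152) and (756,150), and the pin's red head is at (586,425), partly behind a finger.

Run:
```python
from deck import *
from scipy.optimize import least_squares
i=np.load("w2.npy");m=np.load("w2m.npy",allow_pickle=True).item();from plant import robot;s=robot.observe()
red=mask(i,'red',[340,250,400,285]);b=blobs(red);print(b)
obs=np.array([434,152,756,150,b[0][2][0]/.64,b[0][2][1]/.64])*.64
def frame(p):
    y=yaw+p[3];a=np.array([np.cos(y)*.866025,np.sin(y)*.866025,.5]);nn=np.array([-np.cos(y)*.5,-np.sin(y)*.5,.866025])
    return O+p[:3],np.column_stack([a,np.cross(nn,a),nn])
th=np.linspace(0,6.28,60)
def f(p):
    o,d=frame(p);P=lambda *q:proj(m,o+d@np.array(q)/1000)
    c=np.array([P(12*np.cos(t),12*np.sin(t),z) for t in th for z in(16,23)])
    return np.r_[P(-115,-65,0),P(-115,65,0),c.min(0)]
print("pred",f(np.zeros(4))/.64,"obs",obs/.64)
r=least_squares(lambda p:np.r_[f(p)-obs,p[:3]/.01],np.zeros(4),x_scale=[.01,.01,.01,.05]);print(r.x,np.degrees(r.x[3]),(r.fun[:6]/.64).round(2))
# plate tail corners in tool frame
w,x,y,z=s["tcp_rot"];R0=Rn.from_quat([x,y,z,w]).as_matrix()
for p in((291,261),(508,257)):
    c,d=ray(m,*(np.array(p)*.64));c=R0.T@(c-s["position"]);d=R0.T@d
    print("tail corner tool xyz",[((c+d*((zz-c[2])/d[2]))*1000).round(1) for zz in(.006,.008,.010)])
```

```text
[(np.int32(358), array([372.43, 269.29]), array([358, 260,  36,  25], dtype=int32))]
pred [431.3660133  155.46612112 742.32723993 154.47805789 546.97875641
 396.13038576] obs [434.    152.    756.    150.    559.375 406.25 ]
[-0.0047053   0.00193136  0.0066281   0.01169296] 0.6699573192701382 [-0.21  2.64  3.08  0.13 -3.16 -2.96]
tail corner tool xyz [array([ 41.4, -34.8,   6. ]), array([ 41. , -35.3,   8. ]), array([ 40.6, -35.7,  10. ])]
tail corner tool xyz [array([42.7, 34.8,  6. ]), array([42.3, 35.2,  8. ]), array([41.9, 35.7, 10. ])]
```

```bash
cat > fit.py <<'E'
from deck import *
from scipy.optimize import least_squares
from plant import robot,viewer
m=np.load("w2m.npy",allow_pickle=True).item();T=viewer.camera_model("top");S=viewer.camera_model("scene")
obs=np.array([434,152,756,150,559.4,406.3])*.64
def frame(p):
    y=yaw+p[3];a=np.array([np.cos(y)*.866025,np.sin(y)*.866025,.5]);nn=np.array([-np.cos(y)*.5,-np.sin(y)*.5,.866025])
    return O+p[:3],np.column_stack([a,np.cross(nn,a),nn])
th=np.linspace(0,6.28,40)
tp=[((80,40,18),(286,158.6)),((195,40,18),(290.6,116.8)),((80,-40,18),(313.4,160.3)),((195,-40,18),(319.1,119)),((0,0,21),(296.7,186)),((-115,65,0),(272,222.4)),((-115,-65,0),(314.5,225.5))]
sp=[((0,0,21),(287.2,196.1))]
def f(p):
    o,d=frame(p);P=lambda q,m=m:proj(m,o+d@np.array(q)/1000)
    c=np.array([P((12*np.cos(t),12*np.sin(t),z)) for t in th for z in(16,23)])
    return np.r_[np.r_[P((-115,-65,0)),P((-115,65,0)),c.min(0)]-obs,np.ravel([P(a,T)-b for a,b in tp]),np.ravel([P(a,S)-b for a,b in sp])]
sig=np.r_[np.full(6,1.5),np.full(len(tp)*2,.7),np.full(2,.8)]
r=least_squares(lambda p:f(p)/sig,np.zeros(4),x_scale=[.01,.01,.01,.05],loss='soft_l1');print(r.x,np.degrees(r.x[3]),f(r.x).round(1))
o,d=frame(r.x);print("O",o,"head",o+d[:,2]*.023)
E
python3 fit.py
```

```text
[-0.00521652  0.0001646   0.00799958  0.0087628 ] 0.502071492528192 [-2.4  1.9  0.9  0.9 -4.  -0.4 -0.3  0.4 -0.6  0.9  0.4  1.   0.2  1.1
 -0.1  1.4 -1.5 -2.9 -1.6 -2.5 -0.8 -0.5]
O [ 0.59826129 -0.03904948  0.096081  ] head [ 0.58677767 -0.038436    0.11599958]
```

```bash
sed -i 's/^yaw=.*/yaw=np.radians(-2.95)/; s/O=head-.023\*n/O=np.array([.598,-.037,.0955])/' deck.py
cat > st.py <<'E'
from deck import *
import sys
from plant import robot
s=robot.observe();print("deck",dk(s["position"]).round(1),"F deck",(D.T@s["wrist_force"]).round(1),"T",s["wrist_torque"].round(2),s["clock"],"w",s["gripper_width"].round(4))
if len(sys.argv)>3: go(W(*map(float,sys.argv[1:4])),TR,s)
E
python3 st.py -37 -54 22
```

```text
Traceback (most recent call last):
  File "st.py", line 4, in <module>
    s=robot.observe();print("deck",dk(s["position"]).round(1),"F deck",(D.T@s["wrist_force"]).round(1),"T",s["wrist_torque"].round(2),s["clock"],"w",s["gripper_width"].round(4))
                                                                                                                                                     ^^^^^^^^^^^^^^^^^^^^^^^^
AttributeError: 'float' object has no attribute 'round'
```

```bash
sed -i 's/s\["gripper_width"\].round(4)/round(s["gripper_width"],4)/' st.py
python3 st.py -37 -54 22
```

```text
deck [-39.9 -79.8  54.1] F deck [-2.8 -0.1 -3.3] T [ 0.07  0.63 -0.02] 6.1 w 0.0351
shift [-0.0028  0.0259  0.0321] turn [-0.0019 -0.0054 -0.0119]
```

```bash
python3 -m pendant '[[[-0.003,0.026,0.0],[-0.002,-0.005,-0.012]],[[-0.003,0.026,0.01],[-0.002,-0.005,-0.012]],[[-0.003,0.026,0.02],[-0.002,-0.005,-0.012]],[[-0.003,0.026,0.026],[-0.002,-0.005,-0.012]],[[-0.003,0.026,0.026],[-0.002,-0.005,-0.012]],[[-0.003,0.026,0.026],[-0.002,-0.005,-0.012]],[[-0.003,0.026,0.026],[-0.002,-0.005,-0.012]],[[-0.003,0.026,0.026],[-0.002,-0.005,-0.012]]]'
python3 st.py -37 -54 14
python3 - <<'E'
from deck import *
from plant import robot,viewer
m=viewer.camera_model("wrist");s=robot.observe();i=viewer.read_camera("wrist");np.save("w3.npy",i);np.save("w3m.npy",m,allow_pickle=True)
cv2.imwrite("pics/w3.png",cv2.resize(i[:,:,::-1],(800,600)))
E
```

```text
clock: 6.9
position: [0.5492, -0.0885, 0.1011]
tcp_rot: [0.258, 0.025, 0.966, -0.006]
wrist_force: [-0.2, 0.6, -3.7]
gripper_width: 0.0348
gripper_force: 82.0
deck [-37.2 -53.9  27.9] F deck [-2.1  0.5 -3.1] T [-0.02  0.65 -0.  ] 6.9 w 0.0348
shift [-0.0002 -0.0001  0.0139] turn [ 0.0002 -0.0009 -0.0005]
```

View pics/w3.png

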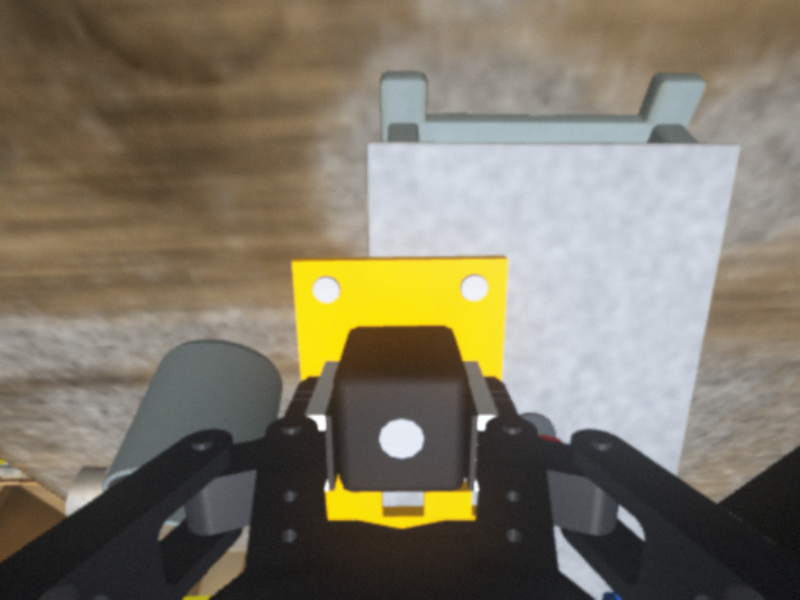

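The deck corners are now at (368,142) and (739,146), the plate has not moved in the grip, and the pin head is hidden behind the finger at about (550,440).

Run:
```python
from deck import *
from scipy.optimize import least_squares
m=np.load("w3m.npy",allow_pickle=True).item()
obs=np.array([368,142,739,146])*.64
def f(p):
    d=D@Rn.from_euler('z',p[3]).as_matrix();P=lambda *q:proj(m,O+D@(np.array(p[:3])+Rn.from_euler('z',p[3]).apply(q)/1000))
    return np.r_[P(-115,-65,0),P(-115,65,0)]
print(f(np.zeros(4))/.64);r=least_squares(lambda p:f(p)-obs,np.zeros(4));print("deck shift in deck axes mm",r.x[:3]*1000,np.degrees(r.x[3]))
```

```text
[367.05859911 143.96585987 745.322673   143.61799822]
deck shift in deck axes mm [-0.0441024  -1.15656723 -3.14168187] -0.6369858473371296
```

```bash
sed -i 's/-2.95/-3.4/; s/O=np.array.*/O=np.array([.598,-.037,.0955])+D@[0,-.001,-.0025]/' deck.py
python3 -m pendant '[[[0,0,0.005],[0,0,-0.006]],[[0,0,0.01],[0,0,-0.006]],[[0,0,0.012],[0,0,-0.006]],[[0,0,0.012],[0,0,-0.006]],[[0,0,0.012],[0,0,-0.006]]]' >/dev/null; python3 st.py
python3 -m pendant '[[[0,0,0.001],[0,0,0]],[[0,0,0.002],[0,0,0]],[[0,0,0.002],[0,0,0]]]'>/dev/null; python3 st.py
python3 -m pendant '[[[0,0,0.001],[0,0,0]],[[0,0,0.002],[0,0,0]],[[0,0,0.002],[0,0,0]]]'>/dev/null; python3 st.py -37 -54 18
```

```text
deck [-37.2 -52.9  17.8] F deck [-2.   0.  -3.1] T [-0.03  0.61  0.01] 7.45 w 0.0352
deck [-37.1 -52.9  16. ] F deck [-2.   0.6 -2.5] T [ 0.07  0.64 -0.  ] 7.75 w 0.0349
deck [-37.  -52.9  15.5] F deck [-4.2 -1.3 17.1] T [-0.16  1.   -0.15] 8.05 w 0.0349
shift [ 0.     -0.0011 -0.0025] turn [0.004  0.0003 0.0129]
```

```bash
python3 -m pendant '[[[0,0,-0.003],[0,0,0.01]],[[0,0,-0.006],[0,0,0.011]],[[0,0.003,-0.006],[0,0,0.011]],[[0,0.006,-0.006],[0,0,0.011]],[[0,0.01,-0.006],[0,0,0.011]],[[0,0.014,-0.006],[0,0,0.011]],[[0,0.018,-0.006],[0,0,0.011]],[[0,0.022,-0.006],[0,0,0.011]],[[0,0.022,-0.006],[0,0,0.011]]]' >/dev/null; python3 st.py -37 0 20
python3 - <<'E'
from deck import *
from plant import robot,viewer
i=viewer.read_camera("scene")
cv2.imwrite("pics/s4.png",cv2.resize(i[150:246,230:358,::-1],(800,600),interpolation=cv2.INTER_CUBIC))
E
```

```text
deck [-37.6 -30.2  20.1] F deck [-1.9  0.3 -3.5] T [ 0.04  0.66 -0.01] 8.95 w 0.0351
shift [-0.0007  0.0302  0.0002] turn [ 0.0052 -0.0019  0.0024]
```

View pics/s4.png

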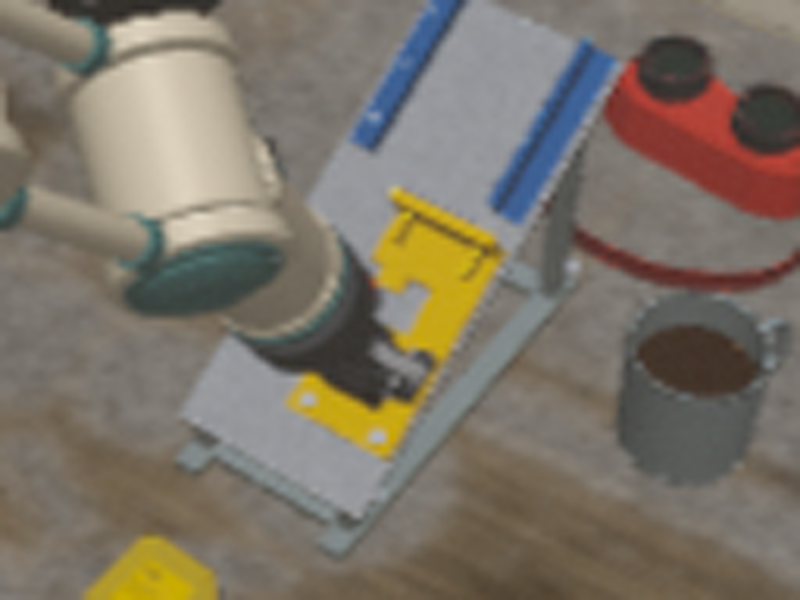

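The plate is flat over the deck with the fence uphill. The red head shows at (375,283), at the slot's mouth, and there is no contact force, so I continue.

```bash
python3 -m pendant '[[[0,0.004,0],[0,0,0]],[[0,0.008,0],[0,0,0]],[[0,0.012,0],[0,0,0]],[[0,0.015,0],[0,0,0]],[[0,0.015,0],[0,0,0]]]' >/dev/null; python3 st.py -37 0 20
python3 -m pendant '[[[0,0.004,0],[0,0,0]],[[0,0.008,0],[0,0,0]],[[0,0.012,0],[0,0,0]],[[0,0.015,0],[0,0,0]],[[0,0.015,0],[0,0,0]]]' >/dev/null; python3 st.py -53 0 20
```

```text
deck [-37.5 -15.4  20.2] F deck [-1.2  0.1 -3.7] T [ 0.07  0.63 -0.01] 9.5 w 0.035
shift [-0.0005  0.0154  0.0003] turn [ 0.005  -0.0017  0.0023]
deck [-37.5  -0.4  20.2] F deck [-1.9  1.  -3.3] T [ 0.04  0.65 -0.03] 10.0 w 0.0348
shift [0.0155 0.0005 0.0003] turn [ 0.0049 -0.0017  0.0023]
```

```bash
python3 -m pendant '[[[0.003,0,0],[0,0,0]],[[0.006,0,0],[0,0,0]],[[0.009,0,0],[0,0,0]],[[0.012,0,0],[0,0,0]],[[0.012,0,0],[0,0,0]]]' >/dev/null; python3 st.py -53 0 20
python3 -m pendant '[[[0.001,0,0],[0,0,0]],[[0.002,0,0],[0,0,0]],[[0.003,0,0],[0,0,0]],[[0.003,0,0],[0,0,0]]]' >/dev/null; python3 st.py -53 0 20
```

```text
deck [-50.4  -0.9  20.2] F deck [-1.2  0.1 -2.3] T [0.06 0.61 0.01] 10.5 w 0.0349
shift [0.0026 0.0009 0.0002] turn [ 0.0048 -0.0028  0.001 ]
deck [-52.6  -0.9  20.2] F deck [-2.1  0.7 -2.8] T [0.06 0.69 0.04] 10.9 w 0.0348
shift [0.0004 0.0009 0.0002] turn [ 0.0046 -0.0017  0.0015]
```

```bash
for k in 1 2; do python3 -m pendant '[[[0.001,0,0],[0,0,0]],[[0.002,0,0],[0,0,0]],[[0.002,0,0],[0,0,0]]]' >/dev/null; python3 st.py; done
```

```text
deck [-54.2  -1.   20.3] F deck [-2.8  0.3 -3.1] T [0.05 0.55 0.03] 11.2 w 0.035
deck [-54.4  -1.4  20.4] F deck [ 2.7  1.7 -4.9] T [ 0.21 -0.06  0.27] 11.5 w 0.035
```

```bash
python3 -m pendant '[[[-0.001,0,0.001],[0,0,0]],[[-0.001,0,0.002],[0,0,0]],[[-0.001,0,0.003],[0,0,0]],[[-0.001,0,0.004],[0,0,0]],[[-0.001,0,0.005],[0,0,0]],[[-0.001,0,0.0055],[0,0,0]],[[-0.001,0,0.0055],[0,0,0]]]' >/dev/null; python3 st.py
```

```text
deck [-54.4  -1.3  15.6] F deck [ 1.4  0.1 10.9] T [-0.3   0.13 -0.22] 12.2 w 0.0348
```

```bash
python3 -m pendant '[[[0,0,0],[0,0,0]],[[0,0,0],[0,0,0]],[[0,0,0],[0,0,0]],[[0,0,0],[0,0,0]],[[0,0,0],[0,0,0]],[[0,0,0],[0,0,0]],[[0,0,0],[0,0,0]],[[0,0,0],[0,0,0]]]' 0; python3 -m pendant '[[[0,0,-0.02],[0,0,0]],[[0,0,-0.05],[0,0,0]],[[0,0,-0.09],[0,0,0]],[[0,0,-0.13],[0,0,0]],[[0,0,-0.16],[0,0,0]],[[0,0,-0.16],[0,0,0]]]' 0 >/dev/null; python3 st.py
python3 - <<'E'
from deck import *
from plant import robot,viewer
m=viewer.camera_model("wrist");i=viewer.read_camera("wrist");np.save("w5.npy",i);np.save("w5m.npy",m,allow_pickle=True)
cv2.imwrite("pics/w5.png",cv2.resize(i[:,:,::-1],(800,600)))
E
```

```text
clock: 13.0
position: [0.5439, -0.0357, 0.0784]
tcp_rot: [0.258, 0.027, 0.966, -0.006]
wrist_force: [-0.1, 1.0, -0.4]
gripper_width: 0.0848
gripper_force: 0.0
deck [-52.2  -2.1 178.2] F deck [ 0.6 -0.5 -0.3] T [-0.01  0.18  0.02] 13.6 w 0.0855
```

View pics/w5.png

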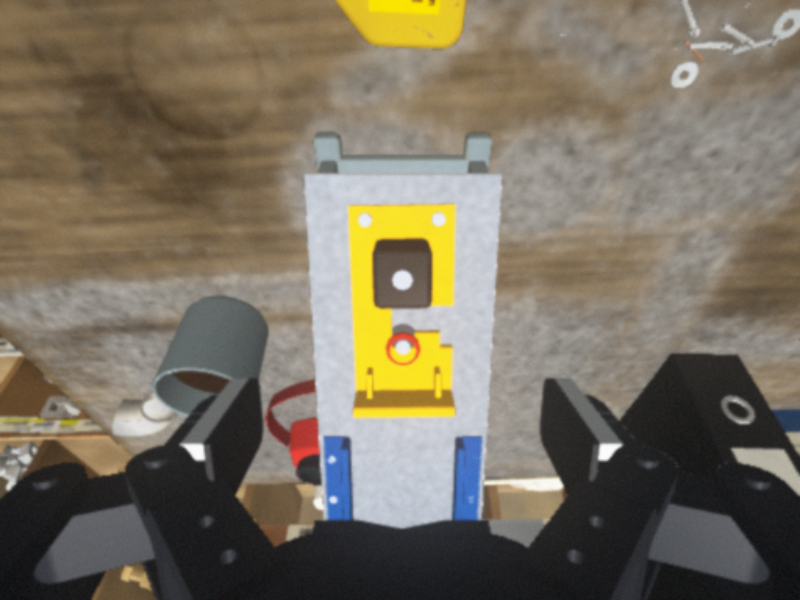

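The plate hangs square: the pin head at (403,349) is in line with the block dot at (402,280), and the fence is uphill at (404,405). Next is the reel.

Run:
```python
from deck import *
from scipy.optimize import least_squares
from plant import robot
m=np.load("w5m.npy",allow_pickle=True).item();s=robot.observe()
q=np.array([[-115,-65,0],[-115,65,0],[0,0,23],[-55,0,46]]);obs=np.array([[305,174],[501,175],[403,348],[402,280]])*.64
f=lambda p:(np.array([proj(m,O+D@(np.array(p[:3])+Rn.from_euler('z',p[3]).apply(x)/1000)) for x in q])-obs).ravel()
r=least_squares(f,np.zeros(4));print("deck shift mm",r.x[:3]*1000,np.degrees(r.x[3]),(r.fun/.64).round(1))
print(s["position"]);go([.53,.288,.25],toolR([1,0,0],[0,0,1]),s)
```

```text
deck shift mm [ 0.55373975 -0.35155189 -3.66742098] -0.06768042394753031 [ 0.   0.2 -0.3 -0.1 -0.7  0.6  0.8 -0.7]
[ 0.46462902 -0.03205762  0.21938956]
shift [-0.056   0.3233 -0.0022] turn [-0.0131  0.5271 -0.0552]
```

```bash
python3 -m pendant '[[[-0.01,0.02,-0.04],[0,0,0]],[[-0.02,0.06,-0.04],[-0.003,0.13,-0.014]],[[-0.03,0.11,-0.04],[-0.007,0.26,-0.028]],[[-0.04,0.16,-0.03],[-0.01,0.39,-0.042]],[[-0.05,0.21,-0.02],[-0.013,0.527,-0.055]],[[-0.056,0.26,-0.002],[-0.013,0.527,-0.055]],[[-0.056,0.3,-0.002],[-0.013,0.527,-0.055]],[[-0.056,0.323,-0.002],[-0.013,0.527,-0.055]],[[-0.056,0.323,-0.002],[-0.013,0.527,-0.055]],[[-0.056,0.323,-0.002],[-0.013,0.527,-0.055]],[[-0.056,0.323,-0.002],[-0.013,0.527,-0.055]]]'
python3 - <<'E'
from deck import *
from plant import robot,viewer
m=viewer.camera_model("wrist");s=robot.observe();i=viewer.read_camera("wrist");np.save("w6.npy",i);np.save("w6m.npy",m,allow_pickle=True)
cv2.imwrite("pics/w6.png",cv2.resize(i[:,:,::-1],(800,600)))
print(s["position"]);c=proj(m,np.array([.534,.288,.056]));print(c/.64)
E
```

```text
clock: 14.75
position: [0.5295, 0.2869, 0.2468]
tcp_rot: [-0.003, 0.0, 1.0, 0.0]
wrist_force: [-0.5, -0.5, 0.3]
gripper_width: 0.0856
gripper_force: 0.0
[0.52945006 0.28689535 0.24676954]
[401.79764446 273.33998976]
```

View pics/w6.png

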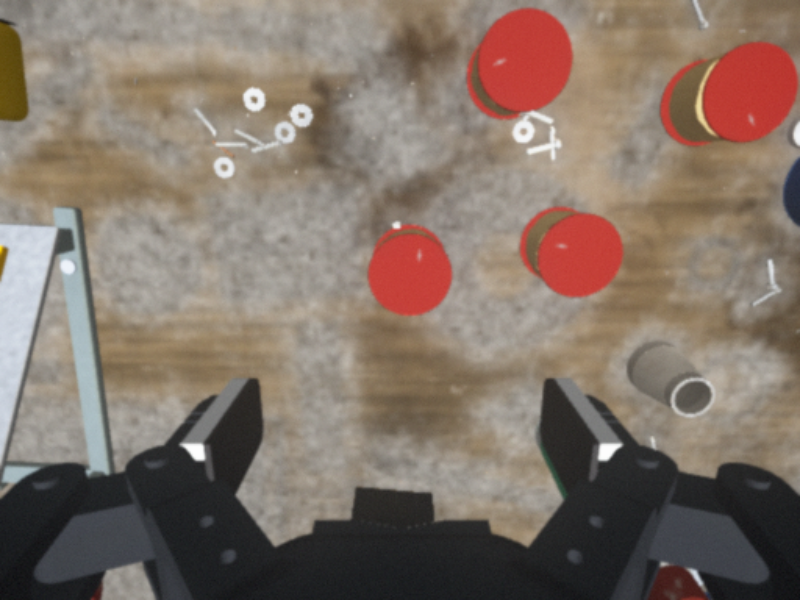

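The right-most reel's top disc is centred at about (410,274). The next reel at (575,255) is clear of the fingers.

Run:
```python
from deck import *
from plant import robot,viewer
m=np.load("w6m.npy",allow_pickle=True).item();i=np.load("w6.npy");s=robot.observe()
r=mask(i,'red',[230,142,296,206]);ys=np.flatnonzero(r.any(1));y1=ys[-1]
c=np.flatnonzero(r.any(0));rad=(c[-1]-c[0]+1)/2;ctr=((c[-1]+c[0])/2,y1+.5-rad);P=plane(m,ctr,.056);print(ctr,rad,P)
k=max(cv2.findContours(r,0,1)[0],key=cv2.contourArea).reshape(-1,2);k=k[k[:,1]>ctr[1]-5].astype(float)
A=np.c_[2*k,np.ones(len(k))];q=np.linalg.lstsq(A,(k**2).sum(1),rcond=None)[0];print(q[:2],plane(m,q[:2],.056))
go([P[0],P[1],.018],toolR([1,0,0],[0,0,1]),s)
```

```text
(np.float64(262.0), np.float64(174.0)) 27.5 [0.5329238  0.29347621 0.056     ]
[261.75295901 174.61245475] [0.53363124 0.29319953 0.056     ]
shift [-0.0046  0.0066  0.2292] turn [ 0.0007 -0.0057 -0.0012]
```

```bash
python3 -m pendant '[[[-0.004,0.0065,0.03],[0,-0.006,0]],[[-0.004,0.0065,0.07],[0,-0.006,0]],[[-0.004,0.0065,0.11],[0,-0.006,0]],[[-0.004,0.0065,0.15],[0,-0.006,0]],[[-0.004,0.0065,0.18],[0,-0.006,0]],[[-0.004,0.0065,0.2],[0,-0.006,0]],[[-0.004,0.0065,0.22],[0,-0.006,0]],[[-0.004,0.0065,0.229],[0,-0.006,0]],[[-0.004,0.0065,0.229],[0,-0.006,0]],[[-0.004,0.0065,0.229],[0,-0.006,0]],[[-0.004,0.0065,0.229],[0,-0.006,0]]]' 0 && python3 -m pendant '[[[0,0,0],[0,0,0]],[[0,0,0],[0,0,0]],[[0,0,0],[0,0,0]],[[0,0,0],[0,0,0]],[[0,0,0],[0,0,0]],[[0,0,0],[0,0,0]],[[0,0,0],[0,0,0]],[[0,0,0],[0,0,0]]]' 255 30
python3 st.py
```

```text
clock: 15.9
position: [0.5336, 0.295, 0.0202]
tcp_rot: [0.002, 0.0, 1.0, 0.001]
wrist_force: [0.3, -0.3, 0.2]
gripper_width: 0.0856
gripper_force: 0.0
clock: 16.7
position: [0.5332, 0.2951, 0.0199]
tcp_rot: [0.001, -0.0, 1.0, 0.001]
wrist_force: [-0.7, -1.4, 6.1]
gripper_width: 0.0598
gripper_force: 33.0
deck [-110.9  328.7  -20.8] F deck [ 2.5 -1.4  5.6] T [-0.2   0.07 -0.04] 16.7 w 0.0598
```

```bash
python3 -m pendant '[[[0,0,-0.03],[0,0,0]],[[0,0,-0.08],[0,0,0]],[[0,0,-0.13],[0,0,0]],[[0,0,-0.18],[0,0,0]],[[0,0,-0.22],[0,0,0]],[[0,0,-0.24],[0,0,0]],[[0,0,-0.24],[0,0,0]]]'; python3 st.py 150 0 80; python3 -c "
from deck import *
print(W(150,0,80))"
```

```text
clock: 17.4
position: [0.5338, 0.2953, 0.2625]
tcp_rot: [0.004, -0.0, 1.0, 0.002]
wrist_force: [0.3, -0.1, -1.2]
gripper_width: 0.0594
gripper_force: 33.0
deck [ 10.9 328.9 189. ] F deck [-0.3 -0.1 -1.2] T [0.01 0.04 0.01] 17.4 w 0.0594
shift [-0.1549 -0.3388  0.0246] turn [ 0.0203 -0.5154  0.0569]
[ 0.688934   -0.04340424  0.23761694]
```

```bash
python3 -m pendant '[[[-0.01,-0.04,-0.02],[0,0,0]],[[-0.03,-0.08,-0.03],[0.004,-0.1,0.01]],[[-0.05,-0.12,-0.03],[0.008,-0.2,0.02]],[[-0.07,-0.16,-0.03],[0.012,-0.3,0.03]],[[-0.09,-0.2,-0.03],[0.016,-0.4,0.045]],[[-0.11,-0.24,-0.02],[0.02,-0.515,0.057]],[[-0.13,-0.28,0],[0.02,-0.515,0.057]],[[-0.145,-0.31,0.01],[0.02,-0.515,0.057]],[[-0.155,-0.33,0.02],[0.02,-0.515,0.057]],[[-0.155,-0.339,0.025],[0.02,-0.515,0.057]],[[-0.155,-0.339,0.025],[0.02,-0.515,0.057]],[[-0.155,-0.339,0.025],[0.02,-0.515,0.057]],[[-0.155,-0.339,0.025],[0.02,-0.515,0.057]]]'; python3 st.py 150 0 30
python3 - <<'E'
from deck import *
from plant import robot,viewer
m=viewer.camera_model("wrist");i=viewer.read_camera("wrist");np.save("w7.npy",i);np.save("w7m.npy",m,allow_pickle=True)
cv2.imwrite("pics/w7.png",cv2.resize(i[:,:,::-1],(800,600)));print(proj(m,W(0,0,23))/.64,proj(m,W(-55,0,46))/.64)
E
```

```text
clock: 18.7
position: [0.687, -0.0431, 0.2338]
tcp_rot: [0.255, 0.028, 0.966, -0.009]
wrist_force: [0.0, 0.4, -1.2]
gripper_width: 0.0596
gripper_force: 33.1
deck [146.4   0.2  77.7] F deck [-0.6  0.4 -1. ] T [0.04 0.25 0.04] 18.7 w 0.0596
shift [-0.0039 -0.0001  0.0477] turn [-0.0018 -0.0069  0.0024]
[400.22643443 -52.8828036 ] [ 400.20565885 -317.22061911]
```

View pics/w7.png

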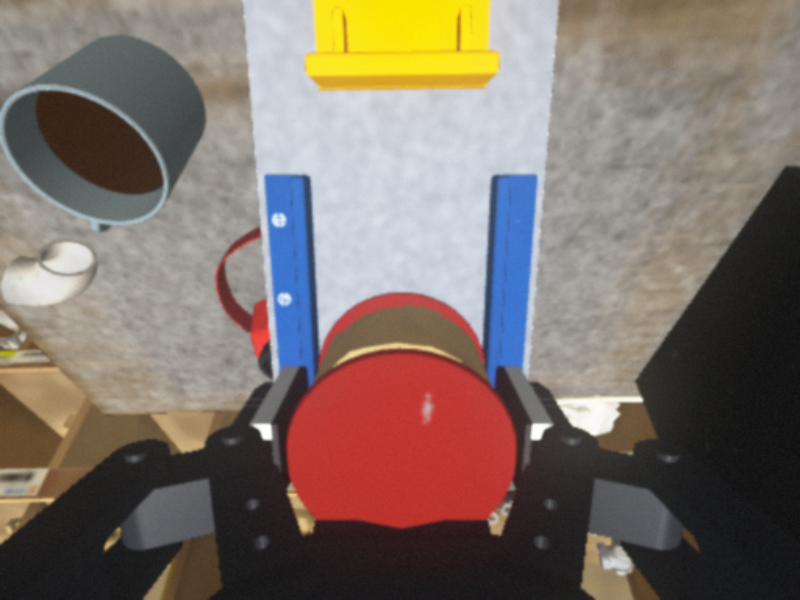

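The reel is centred over the lane: its axis is at column 402, midway between the rails' inner edges at 313 and 493. The fence is straight downhill.

```bash
python3 -m pendant '[[[-0.004,0,0.015],[-0.002,-0.007,0.002]],[[-0.004,0,0.03],[-0.002,-0.007,0.002]],[[-0.004,0,0.042],[-0.002,-0.007,0.002]],[[-0.004,0,0.05],[-0.002,-0.007,0.002]],[[-0.004,0,0.05],[-0.002,-0.007,0.002]],[[-0.004,0,0.05],[-0.002,-0.007,0.002]]]'>/dev/null; python3 st.py
for k in 1 2 3; do python3 -m pendant '[[[0,0,0.001],[0,0,0]],[[0,0,0.002],[0,0,0]],[[0,0,0.002],[0,0,0]]]'>/dev/null; python3 st.py; done
```

```text
deck [150.1  -1.2  26.8] F deck [ 0.6 -0.7 -0. ] T [ 0.04  0.27 -0.01] 19.35 w 0.0598
deck [150.4  -1.4  25.4] F deck [-0.1  0.7 -0.2] T [0.02 0.29 0.05] 19.65 w 0.0593
deck [150.1  -1.3  23. ] F deck [-0.4  0.1 -0.7] T [ 0.03  0.32 -0.07] 19.95 w 0.0597
deck [150.3  -1.3  21.8] F deck [-1.8 -0.2  6.3] T [0.08 0.5  0.01] 20.25 w 0.0595
```

```bash
python3 -m pendant '[[[0,0,0],[0,0,0]],[[0,0,0],[0,0,0]],[[0,0,0],[0,0,0]],[[0,0,0],[0,0,0]],[[0,0,0],[0,0,0]],[[0,0,0],[0,0,0]],[[0,0,0],[0,0,0]],[[0,0,0],[0,0,0]],[[0,0,0],[0,0,0]],[[0,0,0],[0,0,0]],[[0,0,-0.03],[0,0,0]],[[0,0,-0.07],[0,0,0]],[[0,0,-0.11],[0,0,0]],[[0,0,-0.15],[0,0,0]],[[0,0,-0.15],[0,0,0]],[[0,0,-0.15],[0,0,0]]]' 0
python3 - <<'E'
from deck import *
from plant import robot,viewer
i=viewer.read_camera("wrist");j=viewer.read_camera("scene")
a=cv2.resize(i[:,:,::-1],(480,360));b=cv2.resize(j[120:246,250:376,::-1],(320,320),interpolation=cv2.INTER_CUBIC)
c=np.zeros((360,800,3),np.uint8);c[:,:480]=a;c[:320,480:]=b;cv2.imwrite("pics/w8.png",c)
E
```

```text
clock: 21.85
position: [0.6435, -0.0419, 0.3182]
tcp_rot: [0.26, 0.029, 0.965, -0.008]
wrist_force: [0.1, 0.1, -0.2]
gripper_width: 0.0853
gripper_force: 0.0
```

View pics/w8.png

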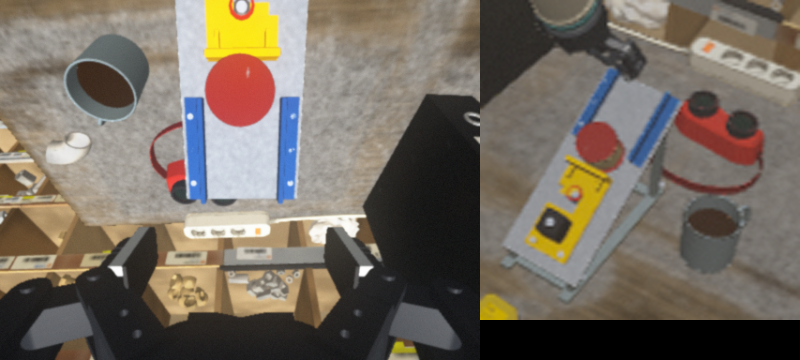

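The reel stands upright against the fence (disc at (240,90) in the left picture), and the plate is still hung on the pin. The gripper is clear, so I hand in.

```bash
python3 -c "
from plant import robot
print(robot.close_job())"
```

```text
the job is handed in; nothing more can be done
None
```

I hung the stop plate on the pin, let the reel slide down to rest upright against its fence, and handed the job in at about 22 s; I left the mug, spray can and tape measure alone.

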